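# Switch on the battery charger's bench isolator

### The arm

A 6-joint arm with a two-finger parallel gripper is mounted at the origin on the work surface. World frame = base frame: x ahead of the robot, y to its left, z up, the work surface at z = 0. Lengths are in mm, angles in rad, forces in N, time in s.
With the tool pointing down it reaches from about 400 to 925 mm from the base axis. Payload 12.5 kg.
Tool frame: the origin (TCP) lies at the very end of the fingers, on their centre line; the grasp point (between the pads) lies 19 mm behind it (env.grip_point_offset is the distance from the TCP to the grasp point, in mm); z points along the fingers, y is the direction in which the jaws open and shut (so a half turn about z gives the same grasp; the last joint's range is limited). The gripper opens to 95 mm and grips with 3 to 60 N. Pads are 20 mm wide; open, the fingers measure 119 mm over their backs; the gripper's body (75 mm by 180 mm) begins 59 mm behind the grasp point.
Start: joints at [-1.305, 0.491, 1.559, -0, 1.092, -0.106], TCP at [227.082, -582.306, 214.661] pointing down, gripper open.
Joint ranges: [-3.1, 3.1], [-0.84, 2.19], [0.05, 2.79], [-1.13, 4.28], [0.06, 2.93], [-2.69, 2.69]. Speed limits (rad/s): [2.22, 2.22, 2.79, 3.14, 3.14, 3.14].

### API

Orientations are given as [roll, pitch, yaw] about the fixed x, y, z axes, in that order (R = Rz(yaw) Ry(pitch) Rx(roll)).
In Python, from cell import env gives the robot as it stands.
- The arm moves only by the tool drive_tool, never from a script. Its argument "commands" is a list of rows, each an object of numbers: "dx", "dy", "dz": the shift along the world's x, y, z in mm; "yaw": the turn about the world's z in degrees. In form: [{"dx": .., "dy": .., "dz": .., "yaw": ..}, ...]. A call has 1 to 5 rows; each row shifts and turns the commanded pose from where the row before left it; what a row does not reach is not made up. A row lasts 1/12 s, in which the tool goes at most 41.7 mm and 7.16 degrees, less where a joint would pass 70% of its speed; a pose out of reach is approached as far as the arm can. A call with a gripper value outside its range is refused whole. "grip" is the opening, from 0 (shut) to 1 (fully open), set as the call begins (left out, the last holds). The fingers move at their own pace and stop on an object; the grip force is fixed at half the most. Time passes only in rows, so rows that do not move let the fingers close. It gives the time, the measured TCP pose, the force and the opening at its end, in the units of the state.
- env.state(): the state, without advancing time (a new reading comes with each control period).
- env.read_camera(name): name is "scene" or "top" or "wrist"; returns the picture (480x640x3 uint8, red, green, blue); there is no depth.
- env.calibration(name): a dict with "intrinsics" (3x3 intrinsics, pixels), "dist_coeffs" ([k1, k2, p1, p2, k3] as OpenCV has them; the pictures are not rectified), "rvec" (rotation vector, rad) and "tvec" (3), from world to camera coordinates, as OpenCV has them. Camera axes: x right, y down, z forward; pixel columns grow to the right and rows downward; lengths in mm; the calibration is good to about 2 mm. A picture is of the moment at which its call begins: read the wrist's pose just before it. calibration takes no time and is no camera call; for the wrist camera it gives the pose at the moment of the call.
- env.job_done(): hands the job in, once; it reports no verdict.
Trained networks look in the newest picture that a camera, given by its name, has taken for a name from the list of things; names that differ only in an ending like _2 or _b are one class to them, and where a whole thing is asked for, a point or a joint stands for the part that bears it (a point fixed in the world has none). Each returns a list of dicts, best first, with "conf" (0 to 1); they miss things now and then, are a little off and sometimes report something else, mostly with a low value. They report only what shows in the picture. A call takes as long as a camera call.
- env.trace(query, camera): "pixels" (480x640 bool, what is visible of it) and "pixel" ([column, row] in pixels, amid what is visible of it).
- env.place_of(query, camera): "pixel" ([column, row] in pixels: a listed point, or the origin of a listed thing).
The state is a dict: "t": time; "joints": joint angles; "qvel": joint speeds; "tau": joint torques, N m; "eef_pos": TCP position; "tcp_rot": TCP orientation; "ft_force": force on the tool from outside, world axes, zero at the start; "moment": the same for the moment, N m; "opening": opening from 0.0 (shut) to 1.0 (fully open).
Only numpy, scipy, OpenCV 4.12 (cv2) and the standard library are available. Lean on these libraries where they do the work, as an engineer would, in place of code of your own. Each camera call takes 0.05 s, during which the arm holds its last target.

### The job

Switch the battery charger on: on the grey switch board, flip the red-handled toggle away from the black mark, over its centre, until it clicks across to its green mark and stays there. Leave the yellow and blue toggles as they are.

Things in the scene. Friction and masses are not known exactly. Their poses are not given: they have to be found in the camera images.
- red_switch: grey box under the red toggle, 110 (x) x 76 (y) x 50 (z) mm, fixed on the 18 mm thick switch board. Origin: centre of its underside; x points from the black OFF mark to the green ON mark on its top; z up. The lever pivots about y at the centre of the box's top, 50 mm above the origin. Like boxes with yellow and blue levers stand in line along y, in any order, about 130 mm apart
- red_lever (a joint): red lever: 10 mm rod, 18 mm thick red sleeve from 32 mm to its round end, 79 mm from the pivot. 0 = OFF (leans 0.6 rad to -x, the black mark; centre of the end 40 mm aside of and 58 mm above the pivot), 0.6 upright, 1.2 = ON (leans to +x, green mark). A spring holds it at either stop: about 5 N at the end starts it, less near upright; past upright it snaps on by itself. Starts OFF
- yellow_lever (a joint): angle of the yellow lever, same make but counted the other way: 0 = ON (leans to its green mark), 1.2 = OFF; it starts ON (0) and must stay ON
- blue_lever (a joint): angle of the blue lever, same kind; it starts OFF (0) and must stay OFF

How it is judged (in metres and radians):
At the end, for the whole second after the job is handed in: The red lever rests ON, at its stop by the green mark (angle above 1.05 of 1.2 rad); the yellow lever is still ON and the blue lever still OFF (each joint below 0.15 rad) (value of joint red_lever above 1.05 rad and value of joint each of yellow_lever, blue_lever below 0.15 rad); the robot touches nothing.
It fails at once if the yellow toggle is flipped (value of joint yellow_lever above 0.6 rad).
It fails at once if the blue toggle is flipped (value of joint blue_lever above 0.6 rad).
It also fails if it takes over 26 s, if anything falls off the work surface, if the arm or the gripper's body presses on something with over 40 N, if the wrist force passes 120 N, or if a joint passes its speed limit or range.

## Working session

There is one attempt and no reset: what is moved stays moved. The work goes in short steps, Python scripts to look and compute and a tool call to move; the robot and the scene stay as the last step left them, time stands still between calls to the robot, and variables do not carry over. Pictures are saved under pics/ and viewed, and the job is handed in when it is done.

Besides the shell and the picture viewer there is one more tool, called after "Emit:" as name([rows], argument=value, ...), one row to a line, values as JSON. drive_tool: Moves the arm, as the interface text tells. Its arguments: {"type":"object","properties":{"commands":{"type":"array"},"grip":{"type":"number"}},"required":["commands"]}

```bash
mkdir -p pics; cat > h.py <<'E'
import numpy as np, cv2
from cell import env
def cal(n):
    c=env.calibration(n); return np.array(c["intrinsics"],float),np.array(c["dist_coeffs"],float),np.array(c["rvec"],float),np.array(c["tvec"],float)
def proj(P,n):
    K,d,r,t=cal(n); return cv2.projectPoints(np.array(P,float).reshape(-1,1,3),r,t,K,d)[0].reshape(-1,2)
def ray(px,n):
    K,d,r,t=cal(n); u=cv2.undistortPoints(np.array(px,float).reshape(1,1,2),K,d).reshape(2)
    R=cv2.Rodrigues(r)[0]; t=t.reshape(3); return -R.T@t, R.T@np.array([u[0],u[1],1])
def onz(px,n,z):
    o,v=ray(px,n); return o+v*(z-o[2])/v[2]
def tri(p1,n1,p2,n2):
    A=[];b=[]
    for p,n in((p1,n1),(p2,n2)):
        o,v=ray(p,n); v/=np.linalg.norm(v); M=np.eye(3)-np.outer(v,v); A.append(M);b.append(M@o)
    return np.linalg.lstsq(np.vstack(A),np.hstack(b),rcond=None)
def save(im,f): cv2.imwrite(f,im[:,:,::-1])
E
python3 - <<'E'
from h import *
print(env.state()['t'],env.state()['tcp_rot'])
for n in('scene','top'):
    save(env.read_camera(n),f'pics/{n}0.png')
    for q in('red_lever','red_switch','yellow_lever','blue_lever'):
        print(n,q,[(np.round(x['pixel'],1),round(x['conf'],2)) for x in env.trace(q,n)][:2],[(np.round(x['pixel'],1),round(x['conf'],2)) for x in env.place_of(q,n)][:2])
E
```

```text
0.0 [-3.14050601e+00 -8.85776806e-05  3.71802497e-01]Traceback (most recent call last):
  File "<stdin>", line 6, in <module>
ValueError: it knows: red_switch
```

```bash
python3 - <<'E'
from h import *
for n in('scene','top'):
    save(env.read_camera(n),f'pics/{n}0.png')
    q='red_switch'
    print(n,q,[(np.round(x['pixel'],1),round(x['conf'],2)) for x in env.trace(q,n)][:2],[(np.round(x['pixel'],1),round(x['conf'],2)) for x in env.place_of(q,n)][:2])
print(env.state()['t'])
E
```

```text
scene red_switch [(array([249.4, 297.7]), 0.57), (array([344.8, 237.6]), 0.46)] [(array([252.6, 310.9]), 0.63)]
top red_switch [(array([392.7, 274.4]), 0.76), (array([190.8, 226.1]), 0.75)] [(array([388. , 276.7]), 0.87)]
0.4
```

View pics/scene0.png

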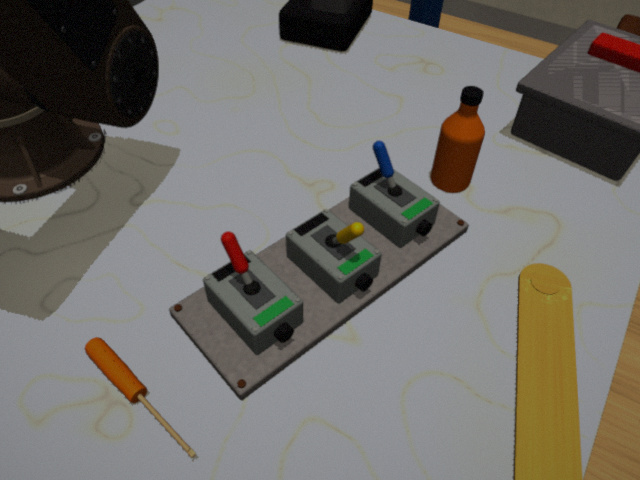

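View pics/top0.png

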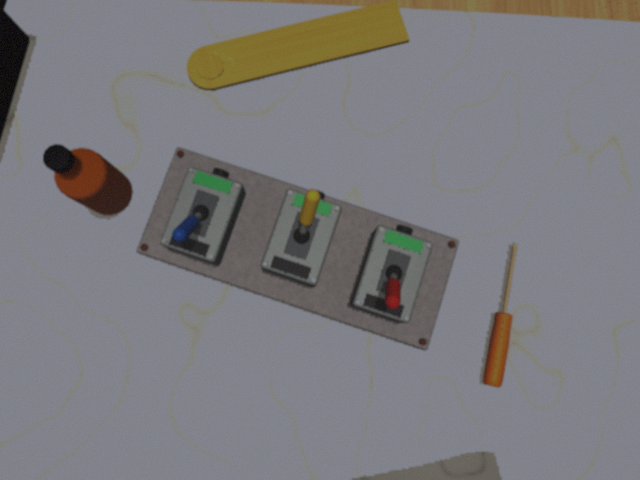

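```bash
python3 - <<'E'
from h import *
for p in [(180,154),(452,244),(144,247),(423,341)]: print(p,onz(p,'top',18).round(1))
for p in [(179,308),(241,383),(460,223)]: print('scene',p,onz(p,'scene',18).round(1))
for nm,a,b in [('red',(394,272),(252,288)),('y',(301,237),(333,241)),('b',(201,213),(395,191))]:
    print(nm,onz(a,'top',68).round(1),onz(b,'scene',68).round(1))
for nm,a,b in [('redtip',(393,301),(229,238)),('ytip',(313,195),(357,229)),('btip',(180,236),(379,146))]:
    P,res,*_=tri(a,'top',b,'scene');print(nm,P.round(1),res)
a=onz((403,241),'top',68);b=onz((386,304),'top',68);d=a-b;print('marks',a,b,np.arctan2(d[1],d[0]))
print(env.state()['eef_pos'])
E
```

```text
(180, 154) [693.6 224.3  18. ]
(452, 244) [ 577.3 -159.5   18. ]
(144, 247) [560.  264.9  18. ]
(423, 341) [ 443.8 -118.4   18. ]
scene (179, 308) [ 446.9 -116.    18. ]
scene (241, 383) [ 578.6 -157.3   18. ]
scene (460, 223) [696.2 224.8  18. ]
red [531.4 -69.3  68. ] [532.6 -67.1  68. ]
y [572.8  50.4  68. ] [576.6  52.5  68. ]
b [599.9 179.7  68. ] [602.4 183.4  68. ]
redtip [493.9 -56.4 126. ] [6.3841722]
ytip [614.9  38.3 126.2] [1.51350377]
btip [562.6 192.5 125.6] [12.0440433]
marks [571.66014193 -80.74233954  68.        ] [490.64929428 -59.31249057  68.        ] -0.25860708983284264
[ 227.06423775 -582.28318125  214.59335282]
```

Emit:
drive_tool([
  {"dx": 11.7,"dy": 26.8,"yaw": -1.9},
  {"dx": 11.7,"dy": 26.8,"yaw": -1.9},
  {"dx": 11.7,"dy": 26.8,"yaw": -1.9},
  {"dx": 11.7,"dy": 26.8,"yaw": -1.9},
  {"dx": 11.7,"dy": 26.8,"yaw": -1.9},
], grip=0)

```text
invalid input
```

Emit:
drive_tool([
  {"dx": 11.7,"dy": 26.8,"yaw": -1.9},
  {"dx": 11.7,"dy": 26.8,"yaw": -1.9},
  {"dx": 11.7,"dy": 26.8,"yaw": -1.9},
  {"dx": 11.7,"dy": 26.8,"yaw": -1.9},
  {"dx": 11.7,"dy": 26.8,"yaw": -1.9},
])

```text
invalid input
```

Emit:
drive_tool([
  {"dx": 11.7,"dy": 26.8,"yaw": -1.9},
  {"dx": 11.7,"dy": 26.8,"yaw": -1.9},
  {"dx": 11.7,"dy": 26.8,"yaw": -1.9},
  {"dx": 11.7,"dy": 26.8,"yaw": -1.9},
  {"dx": 11.7,"dy": 26.8,"yaw": -1.9},
])

```text
invalid input
```

Emit:
drive_tool([
  {"dx": 12,"dy": 27,"dz": 0,"yaw": -2},
  {"dx": 12,"dy": 27,"dz": 0,"yaw": -2},
  {"dx": 12,"dy": 27,"dz": 0,"yaw": -2},
  {"dx": 12,"dy": 27,"dz": 0,"yaw": -2},
  {"dx": 12,"dy": 27,"dz": 0,"yaw": -2},
], grip=0)

```text
t: 0.82
eef_pos: [287.4, -446.0, 214.7]
tcp_rot: [3.141, -0.0, 0.195]
ft_force: [0.3, -0.1, 0.0]
opening: 0.707
```

Emit:
drive_tool([
  {"dx": 12,"dy": 27,"dz": 0,"yaw": -2},
  {"dx": 12,"dy": 27,"dz": 0,"yaw": -2},
  {"dx": 12,"dy": 27,"dz": 0,"yaw": -2},
  {"dx": 12,"dy": 27,"dz": 0,"yaw": -2},
  {"dx": 12,"dy": 27,"dz": 0,"yaw": -2},
], grip=0)

```text
t: 1.23
eef_pos: [347.4, -311.0, 214.8]
tcp_rot: [3.141, -0.0, 0.021]
ft_force: [1.2, -0.3, 0.3]
opening: 0.358
```

Emit:
drive_tool([
  {"dx": 12,"dy": 27,"dz": 0,"yaw": -2},
  {"dx": 12,"dy": 27,"dz": 0,"yaw": -2},
  {"dx": 12,"dy": 27,"dz": 0,"yaw": -2},
  {"dx": 12,"dy": 27,"dz": 0,"yaw": -2},
  {"dx": 12,"dy": 27,"dz": 0,"yaw": -2},
], grip=0)

```text
t: 1.65
eef_pos: [407.5, -176.0, 214.8]
tcp_rot: [3.141, -0.0, -0.154]
ft_force: [0.4, 0.4, 0.6]
opening: 0.025
```

Emit:
drive_tool([
  {"dx": 12,"dy": 27,"dz": 0,"yaw": -2},
  {"dx": 12,"dy": 27,"dz": 0,"yaw": -2},
  {"dx": 12,"dy": 27,"dz": 0,"yaw": -2},
  {"dx": 12,"dy": 27,"dz": 0,"yaw": -2},
], grip=0)

```text
t: 1.98
eef_pos: [455.5, -67.9, 214.8]
tcp_rot: [3.142, -0.0, -0.293]
ft_force: [0.6, -1.0, 0.4]
opening: 0.005
```

Now to (458,-46), down to z≈113.

Emit:
drive_tool([
  {"dx": 2,"dy": 22,"dz": -20,"yaw": 0},
  {"dx": 0,"dy": 0,"dz": -25,"yaw": 0},
  {"dx": 0,"dy": 0,"dz": -25,"yaw": 0},
  {"dx": 0,"dy": 0,"dz": -20,"yaw": 0},
  {"dx": 0,"dy": 0,"dz": -12,"yaw": 0},
], grip=0)

```text
t: 2.4
eef_pos: [456.5, -46.9, 110.9]
tcp_rot: [3.141, 0.002, -0.291]
ft_force: [0.0, -0.3, -0.2]
opening: 0.006
```

```bash
python3 - <<'E'
from h import *
a=env.read_camera('scene');b=env.read_camera('top')
save(np.hstack([a[100:420,100:500],b[100:420,200:600]]),'pics/pre.png')
print(env.state()['eef_pos'],env.state()['ft_force'])
E
```

```text
[456.31397332 -47.0813839  111.20428054] [ 0.47769146 -0.44449642 -0.21254841]
```

View pics/pre.png

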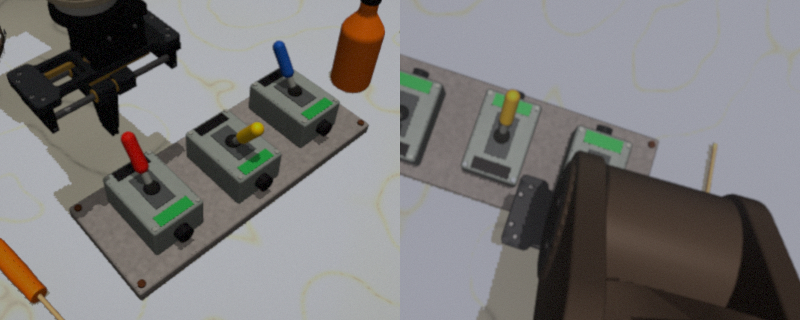

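Emit:
drive_tool([
  {"dx": 9.5,"dy": -2.9,"dz": 0,"yaw": 0},
  {"dx": 9.5,"dy": -2.9,"dz": 0,"yaw": 0},
  {"dx": 9.5,"dy": -2.9,"dz": 0,"yaw": 0},
  {"dx": 5,"dy": -1.5,"dz": 0,"yaw": 0},
], grip=0)

```text
t: 2.83
eef_pos: [492.0, -58.0, 113.5]
tcp_rot: [3.142, -0.001, -0.292]
ft_force: [-4.7, 2.0, 2.9]
opening: 0.006
```

Emit:
drive_tool([
  {"dx": 5,"dy": -1.5,"dz": 0,"yaw": 0},
  {"dx": 5,"dy": -1.5,"dz": 0,"yaw": 0},
  {"dx": 5,"dy": -1.5,"dz": 0,"yaw": 0},
  {"dx": 5,"dy": -1.5,"dz": 0,"yaw": 0},
], grip=0)

```text
t: 3.17
eef_pos: [511.5, -63.8, 112.9]
tcp_rot: [3.142, -0.001, -0.291]
ft_force: [-0.7, -0.0, 1.5]
opening: 0.005
```

```bash
python3 - <<'E'
from h import *
a=env.read_camera('scene');b=env.read_camera('wrist')
save(np.hstack([a[100:420,100:500],cv2.resize(b,(400,320))]),'pics/mid.png')
s=env.state();d=s['eef_pos']-np.array([532,-68,68]);print(s['t'],s['eef_pos'],s['ft_force'],d@[.956,-.291,0])
E
```

```text
3.2667 [511.78501925 -63.9182136  112.76212714] [-0.16451261  0.17368277 -0.06120245] -20.51332144042676
```

View pics/mid.png

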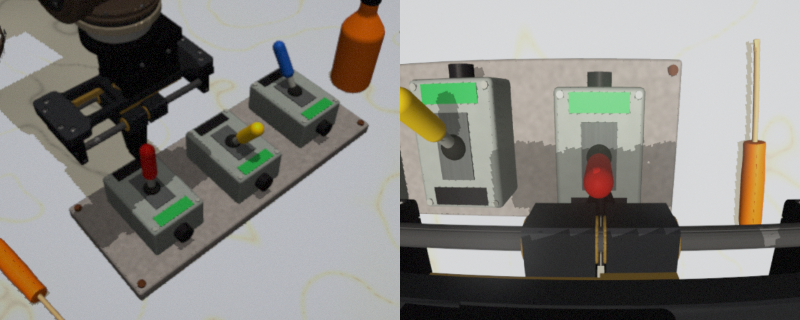

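The lever has been pushed nearly upright: red tip at about (148,148) in the cropped scene picture, on the finger's centre line. The yellow and blue levers have not moved. I'll keep pushing.

Emit:
drive_tool([
  {"dx": 4,"dy": -1.2,"dz": 0,"yaw": 0},
  {"dx": 4,"dy": -1.2,"dz": 0,"yaw": 0},
  {"dx": 4,"dy": -1.2,"dz": 0,"yaw": 0},
  {"dx": 0,"dy": 0,"dz": 0,"yaw": 0},
], grip=0)

```text
t: 3.6
eef_pos: [523.5, -67.4, 112.7]
tcp_rot: [3.142, -0.001, -0.292]
ft_force: [-0.5, 0.3, -0.1]
opening: 0.004
```

```bash
python3 - <<'E'
from h import *
a=env.read_camera('scene');b=env.read_camera('wrist')
save(np.hstack([a[100:420,100:500],cv2.resize(b,(400,320))]),'pics/mid2.png')
s=env.state();d=s['eef_pos']-np.array([532,-68,68]);print(s['t'],s['eef_pos'],s['ft_force'],d@[.956,-.291,0])
E
```

```text
3.7 [522.6523427  -67.15808706 112.57606725] [ 0.32357042 -0.64712695 -0.26549846] -9.181357042391799
```

View pics/mid2.png

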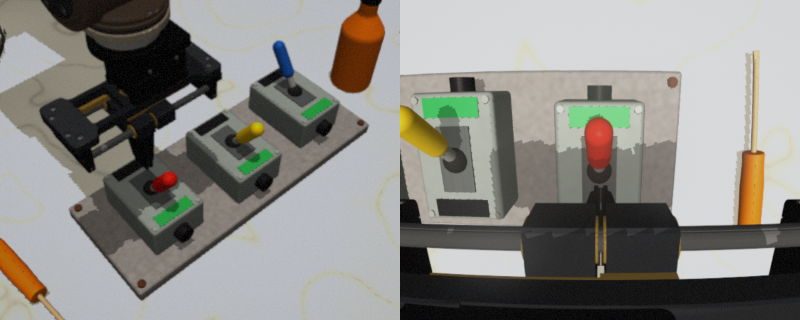

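The red lever has snapped across and now leans over the green mark, with its tip at about (168,180) in the scene crop. Next I back the tool off and raise it.

Emit:
drive_tool([
  {"dx": -10,"dy": 3,"dz": 0,"yaw": 0},
  {"dx": -20,"dy": 6,"dz": 0,"yaw": 0},
  {"dx": -20,"dy": 6,"dz": 10,"yaw": 0},
  {"dx": -15,"dy": 4,"dz": 30,"yaw": 0},
  {"dx": 0,"dy": 0,"dz": 35,"yaw": 0},
], grip=0)

```text
t: 4.12
eef_pos: [453.0, -46.8, 186.9]
tcp_rot: [3.141, 0.007, -0.291]
ft_force: [1.1, 0.1, 1.3]
opening: -0.001
```

Emit:
drive_tool([
  {"dx": 0,"dy": -10,"dz": 35,"yaw": 0},
  {"dx": 0,"dy": -30,"dz": 20,"yaw": 0},
  {"dx": 0,"dy": -30,"dz": 0,"yaw": 0},
  {"dx": 0,"dy": -10,"dz": 0,"yaw": 0},
  {"dx": 0,"dy": 0,"dz": 0,"yaw": 0},
], grip=0)

```text
t: 4.53
eef_pos: [456.8, -129.4, 242.5]
tcp_rot: [3.141, 0.0, -0.294]
ft_force: [-0.2, 0.2, 0.2]
opening: 0.001
```

```bash
python3 - <<'E'
from h import *
a=env.read_camera('scene');b=env.read_camera('wrist')
save(np.hstack([a[100:420,100:500],cv2.resize(b,(400,320))]),'pics/end.png')
u=np.array([.956,-.291,0]);p=np.array([532,-68,68])
print('ON tip expected in crop',proj(p+40*u+[0,0,58],'scene')-100)
hsv=cv2.cvtColor(a,cv2.COLOR_RGB2HSV);m=((hsv[...,0]<6)|(hsv[...,0]>174))&(hsv[...,1]>180)&(hsv[...,2]>90);m[:200]=0;m[:,400:]=0
print('red px centroid crop',np.argwhere(m).mean(0)[::-1]-100,m.sum(),'exp sleeve mid',proj(p+u*.565*56+[0,0,.825*56],'scene')-100)
s=env.state();print(s['t'],s['eef_pos'],s['ft_force'],abs(s['qvel']).max())
E
```

```text
ON tip expected in crop [[169.0124022  178.90171976]]
red px centroid crop [166.89839572 178.31016043] 187 exp sleeve mid [[164.97319062 180.844048  ]]
4.6333 [ 456.7509815  -127.58179836  242.02609752] [ 0.12538039  0.14736632 -0.44984386] 0.022084795983756293
```

View pics/end.png

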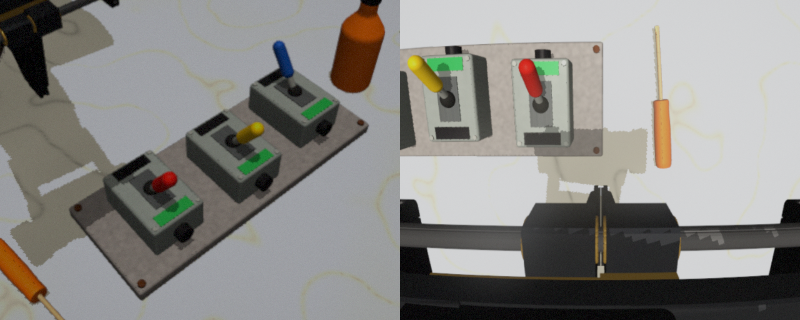

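The red lever leans to its green mark at the ON position I expected, yellow is still ON, blue is still OFF, and the arm is clear.

```bash
python3 -c "
from cell import env
print(env.job_done(), env.state()['t'])"
```

```text
the job is handed in; nothing more can be done
the job is handed in; nothing more can be done
```

The red toggle is ON. I pushed it over centre with the closed fingertips, it snapped across to its green mark, and I then pulled the arm clear and handed the job in at about 4.6 s.

**Red lever:** in the last scene picture its red sleeve is centred at pixel (167,178). I calculated (165,181) for the sleeve's middle at the ON stop, so the two agree to about 3 px. I judged this from pictures only; the lever's angle itself isn't readable.

**Other toggles:** yellow still leans to its green mark and blue still leans to its black mark.

**Arm:** the pictures show the tool about 240 mm up and well away from the switches. Wrist force was about 0.5 N, and the highest I read while pushing was about 6 N.

**Problems:** the trained network knew only `red_switch`, not the levers, so I picked the lever positions from the pictures by eye. My first three move calls were refused as invalid input and moved nothing. The hand-in gave no verdict, as expected.

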